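# Put the dried cups on the stand in their order

## Robot

A 6-joint arm with a two-finger parallel gripper is mounted at the origin on the work surface. World frame = base frame: x ahead of the robot, y to its left, z up, the work surface at z = 0. Lengths are in m, angles in rad, forces in N, time in s.
With the tool pointing down it reaches from about 0.2 to 0.875 m from the base axis. Payload 3.4 kg.
Tool frame: the origin (TCP) lies midway between the tips of the shut fingers; the grasp point (between the pads) lies 19 mm behind it (robot.tcp_to_grasp is the distance from the TCP to the grasp point, in m); z points along the fingers, y is the line along which they close (so a half turn about z gives the same grasp; the last joint's range is limited). The gripper opens to 94 mm and grips with 3 to 60 N. Pads are 16 mm wide; open, the fingers measure 119 mm over their backs; the gripper's body (75 mm by 177 mm) begins 78 mm behind the grasp point.
Start: joints at [1.225, 0.276, 1.505, -0, 1.361, -0.121], TCP at [0.128, 0.561, 0.205] pointing down, gripper open.
Joint ranges: [-2.89, 2.89], [-0.75, 2.08], [0.22, 2.7], [-1.18, 4.32], [0.11, 2.71], [-2.7, 2.7]. Speed limits (rad/s): [2.57, 2.57, 3.14, 3.14, 3.14, 3.14].

## Interface

Orientations are given as a 3x3 rotation matrix whose columns are the frame's x, y, z axes.
In Python, from workcell import monitor, camera, get_calibration, robot gives the robot as it stands.
- The arm moves only by the tool carry_out, never from a script. Its argument "commands" is a list of rows, each a list of 3 entries, a list of its own where there are three numbers: the closure, from -1 (fully open) to 1 (shut), so that 0 is half open, then the shift along the tool's x, y, z in m, then the turn about the tool's z in rad. A call has 1 to 8 rows; each row is the pose to reach, as a shift and turn from the pose commanded when the call began, along the tool's axes at that moment; what a row does not reach only later rows make up. A row lasts 1/12 s, in which the tool goes at most 41.7 mm and 7.16 degrees, less where a joint would pass 70% of its speed; a pose out of reach is approached as far as the arm can. A call with a gripper value outside its range is refused whole. The fingers move at their own pace and stop on an object; the grip force is fixed at half the most. Time passes only in rows, so rows that repeat a pose let the fingers close. It gives the time, the measured TCP pose, the force, the opening and the grip force at its end, in the units of the state.
- monitor.get_state(): the state, without advancing time (a new reading comes with each control period).
- camera(name): name is "scene" or "side" or "wrist"; returns (picture, depth): 420x560x3 uint8, blue, green, red; 420x560 float32, m along the optical axis (not along the pixel's ray), 0 where there is no reading.
- get_calibration(name): a dict with "camera_matrix" (3x3 intrinsics, pixels), "camera_from_world" (4x4, takes a point from world to camera coordinates). Camera axes: x right, y up, looking along -z (the intrinsics and any distortion apply to the point x, -y, -z); pixel columns grow to the right and rows downward; lengths in m; the calibration is good to about 2 mm. A picture is of the moment at which its call begins: read the wrist's pose just before it. get_calibration takes no time and is no camera call; for the wrist camera it gives the pose at the moment of the call.
- robot.finish_job(): hands the job in; it is judged then, once.
The state is a dict: "t": time; "q": joint angles; "joint_vel": joint speeds; "tau": joint torques, N m; "position": TCP position; "tool_rot": TCP orientation; "wrist_force": force on the tool from outside, world axes, zero at the start; "torque": the same for the moment, N m; "width": opening from 0.0 (shut) to 1.0 (fully open); "finger_force": force on a finger pad.
Only numpy, scipy, OpenCV 4.12 (cv2) and the standard library are available. Lean on these libraries where they do the work, as an engineer would, in place of code of your own. Each camera call takes 0.05 s, during which the arm holds its last target. There are 200 camera calls.

## Task

Move the four cream cups from the steel draining rack to the four cork spots of the wooden stand, keeping their row: the leftmost cup as seen from the robot (next to the rack's cutlery pot) goes on the spot beside the sugar jar, the cup that stood second goes on the next spot, and so on away from the jar. Set each cup down gently, not dropped, upright in the middle of its spot, and never tip a cup over.

Things in the scene. Friction and masses are not known exactly. Their poses are not given: they have to be found in the camera images.
- tall_cup: Tall straight round cream ceramic cup without handle, standing open side up on its pad in the draining rack. 54 mm outside diameter, 90 mm high, wall 4 mm. Its origin is the centre of its underside (at the start 34 mm above the worktop), z up. About 200 g. 
- low_cup: Low wide straight round cream ceramic cup without handle, standing open side up on its pad in the draining rack. 62 mm outside diameter, 55 mm high, wall 4 mm. Its origin is the centre of its underside (at the start 34 mm above the worktop), z up. About 160 g. 
- flared_cup: Flared round cream ceramic cup without handle, standing open side up on its pad in the draining rack. 48 mm across at the foot, widening evenly to 64 mm at the rim, 75 mm high, wall 4 mm. Its origin is the centre of its underside (at the start 34 mm above the worktop), z up. About 170 g. 
- square_cup: Square cream ceramic cup without handle, standing open side up on its pad in the draining rack. 54 by 54 mm outside, 70 mm high, wall 5 mm; its x and y axes are square to its sides, and lie within about 15 degrees of the rack's. Its origin is the centre of its underside (at the start 34 mm above the worktop), z up. About 200 g. 
- pad_tall: Fixed round dark rubber pad, 78 mm across, 4 mm thick, on the steel draining rack; the tall cup stands on it at the start. Its origin is the centre of its underside, 30 mm above the worktop. The four pads lie in one straight row, 85 mm apart, in any order; +y of each runs along the row to the left end (seen from the robot), where the rack's cutlery pot is. Pads and rack share one direction, nearly the robot's own.
- pad_low: Fixed round dark rubber pad, 78 mm across, 4 mm thick, on the steel draining rack; the low cup stands on it at the start. Its origin is the centre of its underside, 30 mm above the worktop. The four pads lie in one straight row, 85 mm apart, in any order; +y of each runs along the row to the left end (seen from the robot), where the rack's cutlery pot is. Pads and rack share one direction, nearly the robot's own.
- pad_flared: Fixed round dark rubber pad, 78 mm across, 4 mm thick, on the steel draining rack; the flared cup stands on it at the start. Its origin is the centre of its underside, 30 mm above the worktop. The four pads lie in one straight row, 85 mm apart, in any order; +y of each runs along the row to the left end (seen from the robot), where the rack's cutlery pot is. Pads and rack share one direction, nearly the robot's own.
- pad_square: Fixed round dark rubber pad, 78 mm across, 4 mm thick, on the steel draining rack; the square cup stands on it at the start. Its origin is the centre of its underside, 30 mm above the worktop. The four pads lie in one straight row, 85 mm apart, in any order; +y of each runs along the row to the left end (seen from the robot), where the rack's cutlery pot is. Pads and rack share one direction, nearly the robot's own.
- stand: Fixed wooden board on feet, 120 mm (x) by 520 mm (y), top 40 mm above the worktop, beyond the rack and nearly parallel to it. Origin: centre, at worktop height. Four flat dark cork spots, 78 mm across, flush with the top, at x = 0, y = +127.5, +42.5, -42.5, -127.5 mm. On its ends stand the sugar jar and a plant pot (100 mm high), either way round. There is more room for fingers across the row than along it.
- sugar_jar: Fixed glass sugar jar with a steel lid and a small knob, 62 mm across, 82 mm high in all, on one end of the wooden stand (y = +212.5 or -212.5 mm of the stand, x = 0). Origin: centre of its underside, 40 mm above the worktop. The spots lie 85, 170, 255 and 340 mm from it.
There are look-alikes about, which are no part of the job. What is shaped like the tall_cup but purple or red is not meant.

How it is judged:
At the end, for the whole second after the job is handed in: Each cup stands upright (within 0.1 rad), released and at rest on the wooden stand, centred on its own cork spot within about 12 mm: the cup that was n-th from the left (cutlery pot end) of the draining rack is on the n-th spot counted from the sugar jar (((y of each of pad_low, pad_flared, pad_square in the frame of pad_tall below 0 m and horizontal distance between tall_cup and sugar_jar between 0.073 and 0.097 m) or (y of pad_low in the frame of pad_tall above 0 m and y of each of pad_flared, pad_square in the frame of pad_tall below 0 m and horizontal distance between tall_cup and sugar_jar between 0.158 and 0.182 m) or (y of each of pad_low, pad_square in the frame of pad_tall below 0 m and y of pad_flared in the frame of pad_tall above 0 m and horizontal distance between tall_cup and sugar_jar between 0.158 and 0.182 m) or (y of each of pad_low, pad_flared in the frame of pad_tall below 0 m and y of pad_square in the frame of pad_tall above 0 m and horizontal distance between tall_cup and sugar_jar between 0.158 and 0.182 m) or (y of each of pad_low, pad_flared in the frame of pad_tall above 0 m and y of pad_square in the frame of pad_tall below 0 m and horizontal distance between tall_cup and sugar_jar between 0.243 and 0.267 m) or (y of each of pad_low, pad_square in the frame of pad_tall above 0 m and y of pad_flared in the frame of pad_tall below 0 m and horizontal distance between tall_cup and sugar_jar between 0.243 and 0.267 m) or (y of pad_low in the frame of pad_tall below 0 m and y of each of pad_flared, pad_square in the frame of pad_tall above 0 m and horizontal distance between tall_cup and sugar_jar between 0.243 and 0.267 m) or (y of each of pad_low, pad_flared, pad_square in the frame of pad_tall above 0 m and horizontal distance between tall_cup and sugar_jar between 0.328 and 0.352 m)) and x of tall_cup in the frame of stand between -0.012 and 0.012 m and z of tall_cup in the frame of stand between 0.034 and 0.046 m and y of tall_cup in the frame of stand between -0.142 and 0.142 m and angle between each of tall_cup, low_cup, flared_cup, square_cup's own z axis and vertical below 0.1 rad and linear speed of each of tall_cup, low_cup, flared_cup, square_cup below 0.02 m/s and contact force between each of tall_cup, low_cup, flared_cup, square_cup and the fingers below 0.1 N and ((y of each of pad_tall, pad_flared, pad_square in the frame of pad_low below 0 m and horizontal distance between low_cup and sugar_jar between 0.073 and 0.097 m) or (y of pad_tall in the frame of pad_low above 0 m and y of each of pad_flared, pad_square in the frame of pad_low below 0 m and horizontal distance between low_cup and sugar_jar between 0.158 and 0.182 m) or (y of each of pad_tall, pad_square in the frame of pad_low below 0 m and y of pad_flared in the frame of pad_low above 0 m and horizontal distance between low_cup and sugar_jar between 0.158 and 0.182 m) or (y of each of pad_tall, pad_flared in the frame of pad_low below 0 m and y of pad_square in the frame of pad_low above 0 m and horizontal distance between low_cup and sugar_jar between 0.158 and 0.182 m) or (y of each of pad_tall, pad_flared in the frame of pad_low above 0 m and y of pad_square in the frame of pad_low below 0 m and horizontal distance between low_cup and sugar_jar between 0.243 and 0.267 m) or (y of each of pad_tall, pad_square in the frame of pad_low above 0 m and y of pad_flared in the frame of pad_low below 0 m and horizontal distance between low_cup and sugar_jar between 0.243 and 0.267 m) or (y of pad_tall in the frame of pad_low below 0 m and y of each of pad_flared, pad_square in the frame of pad_low above 0 m and horizontal distance between low_cup and sugar_jar between 0.243 and 0.267 m) or (y of each of pad_tall, pad_flared, pad_square in the frame of pad_low above 0 m and horizontal distance between low_cup and sugar_jar between 0.328 and 0.352 m)) and x of low_cup in the frame of stand between -0.012 and 0.012 m and z of low_cup in the frame of stand between 0.034 and 0.046 m and y of low_cup in the frame of stand between -0.142 and 0.142 m and ((y of each of pad_tall, pad_low, pad_square in the frame of pad_flared below 0 m and horizontal distance between flared_cup and sugar_jar between 0.073 and 0.097 m) or (y of pad_tall in the frame of pad_flared above 0 m and y of each of pad_low, pad_square in the frame of pad_flared below 0 m and horizontal distance between flared_cup and sugar_jar between 0.158 and 0.182 m) or (y of each of pad_tall, pad_square in the frame of pad_flared below 0 m and y of pad_low in the frame of pad_flared above 0 m and horizontal distance between flared_cup and sugar_jar between 0.158 and 0.182 m) or (y of each of pad_tall, pad_low in the frame of pad_flared below 0 m and y of pad_square in the frame of pad_flared above 0 m and horizontal distance between flared_cup and sugar_jar between 0.158 and 0.182 m) or (y of each of pad_tall, pad_low in the frame of pad_flared above 0 m and y of pad_square in the frame of pad_flared below 0 m and horizontal distance between flared_cup and sugar_jar between 0.243 and 0.267 m) or (y of each of pad_tall, pad_square in the frame of pad_flared above 0 m and y of pad_low in the frame of pad_flared below 0 m and horizontal distance between flared_cup and sugar_jar between 0.243 and 0.267 m) or (y of pad_tall in the frame of pad_flared below 0 m and y of each of pad_low, pad_square in the frame of pad_flared above 0 m and horizontal distance between flared_cup and sugar_jar between 0.243 and 0.267 m) or (y of each of pad_tall, pad_low, pad_square in the frame of pad_flared above 0 m and horizontal distance between flared_cup and sugar_jar between 0.328 and 0.352 m)) and x of flared_cup in the frame of stand between -0.012 and 0.012 m and z of flared_cup in the frame of stand between 0.034 and 0.046 m and y of flared_cup in the frame of stand between -0.142 and 0.142 m and ((y of each of pad_tall, pad_low, pad_flared in the frame of pad_square below 0 m and horizontal distance between square_cup and sugar_jar between 0.073 and 0.097 m) or (y of pad_tall in the frame of pad_square above 0 m and y of each of pad_low, pad_flared in the frame of pad_square below 0 m and horizontal distance between square_cup and sugar_jar between 0.158 and 0.182 m) or (y of each of pad_tall, pad_flared in the frame of pad_square below 0 m and y of pad_low in the frame of pad_square above 0 m and horizontal distance between square_cup and sugar_jar between 0.158 and 0.182 m) or (y of each of pad_tall, pad_low in the frame of pad_square below 0 m and y of pad_flared in the frame of pad_square above 0 m and horizontal distance between square_cup and sugar_jar between 0.158 and 0.182 m) or (y of each of pad_tall, pad_low in the frame of pad_square above 0 m and y of pad_flared in the frame of pad_square below 0 m and horizontal distance between square_cup and sugar_jar between 0.243 and 0.267 m) or (y of each of pad_tall, pad_flared in the frame of pad_square above 0 m and y of pad_low in the frame of pad_square below 0 m and horizontal distance between square_cup and sugar_jar between 0.243 and 0.267 m) or (y of pad_tall in the frame of pad_square below 0 m and y of each of pad_low, pad_flared in the frame of pad_square above 0 m and horizontal distance between square_cup and sugar_jar between 0.243 and 0.267 m) or (y of each of pad_tall, pad_low, pad_flared in the frame of pad_square above 0 m and horizontal distance between square_cup and sugar_jar between 0.328 and 0.352 m)) and x of square_cup in the frame of stand between -0.012 and 0.012 m and z of square_cup in the frame of stand between 0.034 and 0.046 m and y of square_cup in the frame of stand between -0.142 and 0.142 m); the robot touches nothing.
It fails at once if a cup is tipped over (tilted more than 0.8 rad) (angle between any of tall_cup, low_cup, flared_cup, square_cup's own z axis and vertical above 0.8 rad).
It fails at once if a cup is dropped (falls free of the fingers at over 0.7 m/s, as from more than 25 mm) ((linear speed of tall_cup above 0.7 m/s and contact force between tall_cup and the fingers below 0.1 N) or (linear speed of low_cup above 0.7 m/s and contact force between low_cup and the fingers below 0.1 N) or (linear speed of flared_cup above 0.7 m/s and contact force between flared_cup and the fingers below 0.1 N) or (linear speed of square_cup above 0.7 m/s and contact force between square_cup and the fingers below 0.1 N)).
It also fails if it takes over 96 s, if anything falls off the work surface, if the arm or the gripper's body presses on something with over 40 N, if the wrist force passes 120 N, or if a joint passes its speed limit or range.

## Working session

There is one attempt and no reset: what is moved stays moved. The work goes in short steps, Python scripts to look and compute and a tool call to move; the robot and the scene stay as the last step left them, time stands still between calls to the robot, and variables do not carry over. Pictures are saved under pics/ and viewed, at most 14 in all, crops included, and the job is handed in when it is done.

Besides the shell and the picture viewer there is one more tool, called as name([rows], argument=value, ...), one row to a line, values as JSON. carry_out: Moves the arm, as the interface text tells. Its arguments: {"type":"object","properties":{"commands":{"type":"array"}},"required":["commands"]}

```bash
mkdir -p pics; ls
python3 - <<'E'
from workcell import monitor,camera,get_calibration,robot
import cv2,numpy as np
s=monitor.get_state();print(s['t'],s['position'],s['tool_rot'],s['width'],robot.tcp_to_grasp)
for n in("scene","side"):
    p,d=camera(n);cv2.imwrite(f"pics/{n}0.png",p);np.savez(f"{n}0.npz",p=p,d=d)
    c=get_calibration(n);print({k:np.round(v,4).tolist() for k,v in c.items()}, (d>0).mean())
E
```

```text
pics
0.0 [0.12800409 0.559997   0.20462225] [[-9.74839730e-01  2.22906091e-01 -6.12754053e-04]
 [ 2.22906824e-01  9.74838291e-01 -1.68970851e-03]
 [ 2.20689796e-04 -1.78378205e-03 -9.99998385e-01]] 0.9944600572438771 0.0188
{'camera_matrix': [[538.4598, 0.0, 289.6325], [0.0, 538.4598, 209.9626], [0.0, 0.0, 1.0]], 'camera_from_world': [[0.277, 0.9609, 0.001, -0.0896], [-0.7956, 0.2288, 0.561, 0.3776], [0.5388, -0.1562, 0.8278, -1.3637], [0.0, 0.0, 0.0, 1.0]]} 0.996203231292517
{'camera_matrix': [[483.957, 0.0, 279.4266], [0.0, 483.957, 208.1806], [0.0, 0.0, 1.0]], 'camera_from_world': [[-0.9615, -0.2749, -0.0052, 0.4592], [0.1633, -0.586, 0.7937, -0.1379], [-0.2212, 0.7623, 0.6083, -0.8534], [0.0, 0.0, 0.0, 1.0]]} 0.9960331632653061
```

View pics/scene0.png

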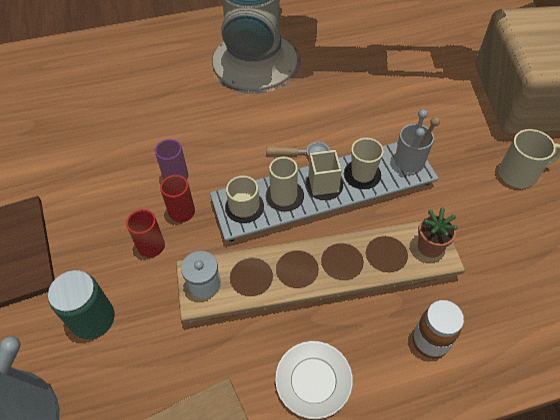

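View pics/side0.png

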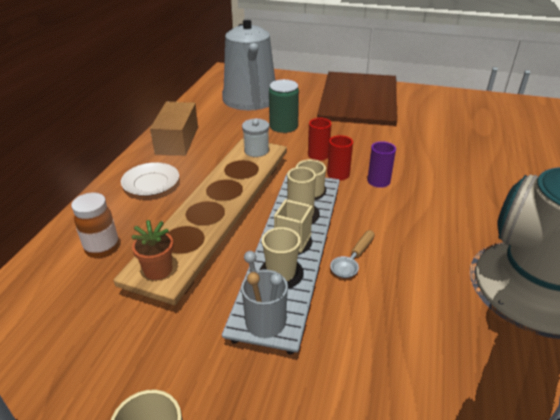

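The robot is at the top of the scene picture, so world y runs right and x runs down. From the pot (410,150) the row is flared (365,160), square (325,172), tall (284,182), low (243,197). The sugar jar is at (200,278), and the spots from the jar are (251,277), (297,268), (342,261), (386,253). The look-alikes are the purple cup (171,160), the red cups (177,198) and (145,232), and the cream mug with a handle at (525,160). None of these is a cream handleless cup on the rack, so they are not meant.

```bash
cat > h.py <<'E'
import numpy as np,cv2
from workcell import monitor,camera,get_calibration
def cloud(d,c):
    K=c["camera_matrix"];T=np.linalg.inv(c["camera_from_world"])
    v,u=np.mgrid[:d.shape[0],:d.shape[1]]
    P=np.stack([(u-K[0,2])/K[0,0]*d,-(v-K[1,2])/K[1,1]*d,-d,np.ones_like(d)],-1)
    return (P@np.array(T).T)[...,:3]
def onplane(uv,c,z):
    K=np.array(c["camera_matrix"]);T=np.linalg.inv(c["camera_from_world"])
    r=T[:3,:3]@np.array([(uv[0]-K[0,2])/K[0,0],-(uv[1]-K[1,2])/K[1,1],-1]);o=T[:3,3]
    return o+r*(z-o[2])/r[2]
E
python3 - <<'E'
from h import *
H={'flared':.109,'square':.104,'tall':.124,'low':.089}
for n,cups,spots in (("scene",{'flared':(365,160),'square':(325,172),'tall':(284,182),'low':(243,197)},[(251,277),(297,268),(342,261),(386,253)]),
  ("side",{'flared':(281,255),'square':(294,226),'tall':(301,187),'low':(312,178)},[(241,170),(224,189),(205,212),(183,238)])):
    f=np.load(n+"0.npz");p,d=f['p'],f['d'];c=get_calibration(n);P=cloud(d,c)
    for k,h in H.items():
        u,v=cups[k];h_=cv2.cvtColor(p,cv2.COLOR_BGR2HSV)
        m=(abs(P[...,2]-h)<.004)
        yy,xx=np.mgrid[:420,:560]; m&=(abs(xx-u)<28)&(abs(yy-v)<32)
        q=P[m][:,:2].astype(np.float32)
        r=cv2.minAreaRect(q);e=cv2.minEnclosingCircle(q)
        print(n,k,len(q),np.round(r[0],4),np.round(r[1],4),round(r[2],1),'circ',np.round(e[0],4),round(e[1],4), 'zmax',P[m][:,2].max().round(4))
    lab=cv2.cvtColor(p,cv2.COLOR_BGR2GRAY)
    for s in spots:
        print('spot',p[s[1],s[0]],np.round(onplane(s,c,.04),4),P[s[1],s[0]].round(4))
        m=np.zeros((422,562),np.uint8);cv2.floodFill(p.copy(),m,s,0,(14,)*3,(14,)*3,cv2.FLOODFILL_MASK_ONLY|cv2.FLOODFILL_FIXED_RANGE|255<<8)
        cc=max(cv2.findContours(m[1:-1,1:-1],0,2)[0],key=cv2.contourArea)[:,0]
        w=np.array([onplane(x,c,.04)[:2] for x in cc],np.float32);e=cv2.minEnclosingCircle(w);print('  fit',np.round(e[0],4),round(e[1],4),np.round(cv2.fitEllipse(w)[0],4))
E
```

```text
scene flared 243 [0.4509 0.1086] [0.0627 0.1055] 38.1 circ [0.4444 0.1031] 0.0538 zmax 0.1129
scene square 276 [0.4413 0.0518] [0.0839 0.0571] 84.8 circ [0.442  0.0493] 0.0466 zmax 0.108
scene tall 210 [ 0.4479 -0.0498] [0.0548 0.0531] 22.4 circ [ 0.4474 -0.0482] 0.0284 zmax 0.128
scene low 244 [ 0.4516 -0.1247] [0.0776 0.0634] 54.2 circ [ 0.4502 -0.1183] 0.0432 zmax 0.0929
spot [52 66 97] [ 0.611  -0.1559  0.04  ] [ 0.6109 -0.1559  0.0399]
  fit [ 0.6098 -0.1559] 0.0388 [ 0.6094 -0.1556]
spot [ 56  75 103] [ 0.6164 -0.0704  0.04  ] [ 0.6181 -0.071   0.0434]
  fit [ 0.617  -0.0712] 0.0391 [ 0.6178 -0.0714]
spot [53 71 98] [0.6255 0.0137 0.04  ] [0.6263 0.0132 0.0418]
  fit [0.6255 0.0133] 0.0392 [0.6257 0.0132]
spot [45 65 93] [0.6321 0.0982 0.04  ] [0.6341 0.0968 0.044 ]
  fit [0.6332 0.0981] 0.039 [0.6331 0.0983]
side flared 403 [0.4378 0.158 ] [0.0626 0.1317] 3.4 circ [0.4274 0.1581] 0.0682 zmax 0.1125
side square 524 [0.4397 0.0809] [0.0595 0.1478] 2.1 circ [0.4471 0.081 ] 0.0749 zmax 0.108
side tall 193 [ 0.4492 -0.0508] [0.0524 0.0545] 28.8 circ [ 0.4494 -0.05  ] 0.028 zmax 0.1272
side low 265 [ 0.449  -0.1082] [0.2534 0.0645] 84.9 circ [ 0.4373 -0.1071] 0.1274 zmax 0.093
spot [27 54 95] [ 0.6116 -0.1566  0.04  ] [ 0.6109 -0.1548  0.0413]
  fit [ 0.6129 -0.1601] 0.0361 [ 0.613  -0.1604]
spot [ 36  63 103] [ 0.6216 -0.0773  0.04  ] [ 0.6213 -0.0766  0.0405]
  fit [ 0.6205 -0.0762] 0.0368 [ 0.62   -0.0758]
spot [ 42  70 111] [0.6293 0.0071 0.04  ] [0.6282 0.0093 0.0419]
  fit [0.6285 0.0091] 0.0376 [0.6281 0.0094]
spot [29 57 97] [0.6379 0.0913 0.04  ] [0.6376 0.0918 0.0405]
  fit [0.6395 0.1309] 0.0727 [0.6417 0.125 ]
```

Run:
```python
from h import *
H={'flared':(.109,.115),'square':(.104,.036),'tall':(.124,-.049),'low':(.089,-.134)}
for n in("scene","side"):
    f=np.load(n+"0.npz");p,d=f['p'],f['d'];P=cloud(d,get_calibration(n));s=cv2.cvtColor(p,cv2.COLOR_BGR2HSV)
    for k,(h,y) in H.items():
        m=(abs(P[...,2]-h)<.004)&(abs(P[...,1]-y)<.043)&(abs(P[...,0]-.448)<.05)&(s[...,0]>14)&(s[...,0]<40)&(s[...,1]>40)
        m=cv2.morphologyEx(m.astype(np.uint8),cv2.MORPH_CLOSE,np.ones((2,2)))
        q=P[m>0][:,:2].astype(np.float32);r=cv2.minAreaRect(q);e=cv2.minEnclosingCircle(q)
        print(n,k,len(q),np.round(r[0],4),np.round(r[1],4),round(r[2],1),'circ',np.round(e[0],4),round(e[1],4),q.min(0),q.max(0))
p,_=camera("wrist");cv2.imwrite("pics/w0.png",p);c=get_calibration("wrist")
s=monitor.get_state();T=np.linalg.inv(c["camera_from_world"]);R=s['tool_rot']
print(R.T@(T[:3,3]-s['position']),(np.array(R).T@T[:3,:3]).round(3),np.round(c["camera_matrix"],1))
```

```text
scene flared 240 [ 0.7038 -0.0341] [0.0622 0.7952] 58.8 circ [ 0.7182 -0.0103] 0.3977 [ 0.37628093 -0.21329287] [1.0600626  0.19328877]
scene square 249 [0.4038 0.0572] [0.0622 0.1498] 64.6 circ [0.403  0.0557] 0.0765 [0.341961   0.00853856] [0.47034317 0.101579  ]
scene tall 213 [ 0.6991 -0.1265] [0.0525 0.7407] 72.4 circ [ 0.7066 -0.1026] 0.3705 [ 0.35319906 -0.21329287] [1.0600626  0.00814387]
scene low 246 [ 0.7243 -0.1811] [0.0595 0.672 ] 79.5 circ [ 0.7296 -0.1526] 0.3361 [ 0.39915466 -0.21329287] [ 1.0600626  -0.09174784]
side flared 314 [0.3776 0.3862] [0.0606 0.6495] 13.0 circ [0.3491 0.3797] 0.3248 [0.2752084  0.06346115] [0.46767154 0.6959081 ]
side square 292 [0.3809 0.3316] [0.0644 0.7559] 11.3 circ [0.3495 0.3253] 0.3781 [ 0.2752084 -0.0452579] [0.46834198 0.6959081 ]
side tall 196 [ 0.4367 -0.0868] [0.1321 0.0506] 74.3 circ [ 0.4453 -0.0897] 0.0677 [ 0.42208585 -0.15727009] [ 0.47215217 -0.02207373]
side low 128 [0.3877 0.2116] [0.0601 0.9926] 9.6 circ [0.3596 0.2069] 0.4964 [ 0.2752084 -0.2821812] [0.47605118 0.6959081 ]
[ 0.08406798 -0.00049867 -0.18016962] [[ 0.001  0.958  0.287]
 [ 1.    -0.001  0.   ]
 [ 0.001  0.287 -0.958]] [[306.9   0.  288.7]
 [  0.  306.9 209. ]
 [  0.    0.    1. ]]
```

carry_out([
  [-1, [-0.03, -0.02, -0.03], 0.12],
  [-1, [-0.06, -0.045, -0.06], 0.24],
  [-1, [-0.09, -0.07, -0.09], 0.36],
  [-1, [-0.12, -0.095, -0.1], 0.48],
  [-1, [-0.15, -0.12, -0.1], 0.6],
  [-1, [-0.18, -0.145, -0.1], 0.72],
  [-1, [-0.21, -0.17, -0.1], 0.84],
  [-1, [-0.24, -0.195, -0.1], 0.96],
])

```text
t: 0.82
position: [0.3154, 0.3204, 0.3057]
tool_rot: [[-0.372, 0.928, 0.001], [0.928, 0.372, 0.0], [0.0, 0.001, -1.0]]
wrist_force: [0.2, 0.4, 0.1]
width: 1.001
finger_force: 0.0
```

```bash
cat >> h.py <<'E'
def go(x,y,z,yaw=None):
    "shift in tool axes to the world target, and turn"
    s=monitor.get_state();R=np.array(s['tool_rot']);d=np.array([x,y,z])-s['position']
    a=np.arctan2(R[1,0],R[0,0])
    t=0 if yaw is None else (a-yaw+np.pi)%(2*np.pi)-np.pi
    print('t',round(s['t'],2),'pos',np.round(s['position'],4),'yaw',round(a,4),'shift',np.round(R.T@d,4),'turn',round(t,4),'w',round(s['width'],3))
E
python3 -c "
from h import *
go(.53,.06,.30,1.48)
import numpy as np
f=np.load('scene0.npz');P=cloud(f['d'],get_calibration('scene'))
for n in('scene','side'):
    P=cloud(np.load(n+'0.npz')['d'],get_calibration(n));q=P[(abs(P[...,0]-.45)<.06)&(abs(P[...,1]-.2)<.06)&(P[...,2]>.125)]
    print(len(q),q.min(0),q.max(0))
    q=P[(abs(P[...,0]-.64)<.06)&(abs(P[...,1]-.18)<.06)&(P[...,2]>.125)]
    print(len(q),q.min(0),q.max(0))
"
```

```text
t 0.82 pos [0.3154 0.3204 0.3057] yaw 1.9516 shift [-0.3215  0.1025  0.0057] turn 0.4716 w 1.001
271 [0.40416026 0.20900657 0.12511011] [0.46572714 0.25975513 0.16290487]
226 [0.61388921 0.1535825  0.12504535] [0.67049203 0.21136491 0.13318309]
428 [0.40303402 0.21204516 0.12510482] [0.46709268 0.25990987 0.16066833]
230 [0.61495115 0.15289584 0.12501016] [0.67097241 0.210611   0.13209417]
```

carry_out([
  [-1, [-0.035, 0.012, 0.0], 0.08],
  [-1, [-0.075, 0.025, 0.0], 0.16],
  [-1, [-0.115, 0.037, 0.0], 0.24],
  [-1, [-0.155, 0.05, 0.0], 0.32],
  [-1, [-0.195, 0.062, 0.0], 0.4],
  [-1, [-0.235, 0.075, 0.0], 0.47],
  [-1, [-0.275, 0.088, 0.0], 0.47],
  [-1, [-0.31, 0.1, 0.0], 0.47],
])

```text
t: 1.48
position: [0.5251, 0.0703, 0.3052]
tool_rot: [[0.085, 0.996, -0.0], [0.996, -0.085, -0.0], [-0.0, -0.0, -1.0]]
wrist_force: [0.7, 0.2, 0.2]
width: 0.997
finger_force: 0.0
```

carry_out([
  [-1, [0, 0, 0], 0],
  [-1, [0, 0, 0], 0],
])

```text
t: 1.65
position: [0.5249, 0.071, 0.3044]
tool_rot: [[0.087, 0.996, -0.002], [0.996, -0.087, 0.0], [0.0, -0.002, -1.0]]
wrist_force: [-0.2, 0.9, 0.0]
width: 1.001
finger_force: 0.0
```

```bash
python3 -c "
from h import *
s=monitor.get_state();print(s['t'],s['position'],np.abs(s['joint_vel']).max())
c=get_calibration('wrist');p,d=camera('wrist');cv2.imwrite('pics/w1.png',p);np.savez('w1.npz',p=p,d=d,K=c['camera_matrix'],T=c['camera_from_world'])
"
```

```text
1.65 [0.52485762 0.07095938 0.30436778] 0.047618881587907794
```

View pics/w1.png

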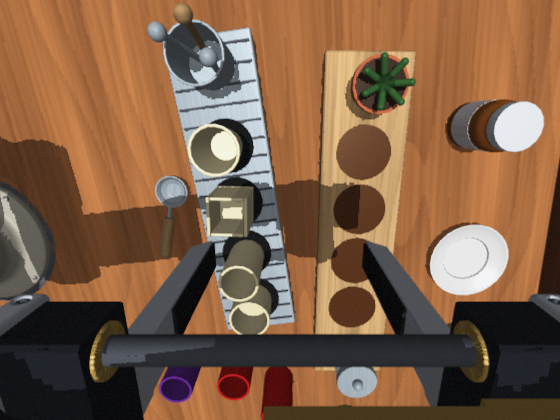

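The wrist view shows the rack with rims flared (215,150), square (230,210), tall (240,283), low (250,318), and the pot at (195,50). The spots are at (364,152), (359,208), (353,262), (352,308), between the plant at (383,82) and the jar at (357,380).

```bash
cat >> h.py <<'E'
def rim(p,P,seed,h,rad,tol=.004):
    m=(abs(P[...,2]-h)<tol)&(np.hypot(P[...,0]-seed[0],P[...,1]-seed[1])<rad)&(p.max(-1)>110)
    return P[m][:,:2].astype(np.float32)
E
python3 -c "
from h import *
f=np.load('w1.npz');p,d=f['p'],f['d'];c=dict(camera_matrix=f['K'],camera_from_world=f['T']);P=cloud(d,c)
S={'flared':(215,150,.109,.04),'square':(230,210,.104,.045),'tall':(240,283,.124,.036),'low':(250,318,.089,.041)}
for k,(u,v,h,r) in S.items():
    s=onplane((u,v),c,h);q=rim(p,P,s,h,r);e=cv2.minEnclosingCircle(q);a=cv2.minAreaRect(q)
    print(k,s.round(4),len(q),np.round(e[0],4),round(e[1],4),'rect',np.round(a[0],4),np.round(a[1],4),round(a[2],1))
for s in [(364,152),(359,208),(353,262),(352,308)]:
    m=np.zeros((422,562),np.uint8);cv2.floodFill(p.copy(),m,s,0,(16,)*3,(16,)*3,cv2.FLOODFILL_MASK_ONLY|cv2.FLOODFILL_FIXED_RANGE|255<<8)
    cc=max(cv2.findContours(m[1:-1,1:-1],0,2)[0],key=cv2.contourArea)[:,0]
    w=np.array([onplane(x,c,.04)[:2] for x in cc],np.float32);e=cv2.minEnclosingCircle(w);print(p[s[1],s[0]],'spot',onplane(s,c,.04).round(4),np.round(e[0],4),round(e[1],4))
"
```

```text
flared [0.4395 0.1236 0.109 ] 565 [0.4373 0.124 ] 0.0319 rect [0.4375 0.1238] [0.0625 0.0624] 67.5
square [0.4457 0.0455 0.104 ] 473 [0.4389 0.037 ] 0.0365 rect [0.439  0.0372] [0.0536 0.0531] 82.7
tall [ 0.4492 -0.05    0.124 ] 303 [ 0.4462 -0.0496] 0.027 rect [ 0.446  -0.0498] [0.0524 0.0526] 20.5
low [ 0.4483 -0.13    0.089 ] 253 [ 0.4463 -0.1311] 0.031 rect [ 0.4467 -0.1283] [0.0559 0.0607] 86.6
[ 48  72 110] spot [0.6346 0.0968 0.04  ] [0.6336 0.0964] 0.0389
[30 52 85] spot [0.6257 0.0136 0.04  ] [0.626  0.0106] 0.0385
[31 51 90] spot [ 0.6143 -0.0755  0.04  ] [ 0.6169 -0.0732] 0.0388
[29 51 88] spot [ 0.6104 -0.1603  0.04  ] [ 0.61   -0.1581] 0.0386
```

carry_out([
  [-1, [0.012, -0.025, 0.01], 0],
  [-1, [0.025, -0.05, 0.03], 0],
  [-1, [0.037, -0.075, 0.05], 0],
  [-1, [0.045, -0.092, 0.07], 0],
  [-1, [0.045, -0.092, 0.1], 0],
  [-1, [0.045, -0.092, 0.13], 0],
  [-1, [0.045, -0.092, 0.15], 0],
  [-1, [0.045, -0.092, 0.15], 0],
])

```text
t: 2.37
position: [0.4313, 0.1261, 0.1521]
tool_rot: [[0.081, 0.997, -0.008], [0.997, -0.081, -0.001], [-0.001, -0.008, -1.0]]
wrist_force: [-0.4, -0.2, -1.0]
width: 1.003
finger_force: 0.0
```

```bash
python3 -c "
from h import *
go(.4373,.124,.060,1.48)
c=get_calibration('wrist');p,d=camera('wrist');cv2.imwrite('pics/w2.png',p);P=cloud(d,c)
q=rim(p,P,(.4373,.124),.109,.036);e=cv2.minEnclosingCircle(q);print(len(q),e)
"
```

```text
t 2.37 pos [0.4313 0.1261 0.1521] yaw 1.4894 shift [-0.0015  0.0069  0.0921] turn 0.0094 w 1.003
1011 ((0.4376319944858551, 0.12388378381729126), 0.031854305416345596)
```

View pics/w2.png

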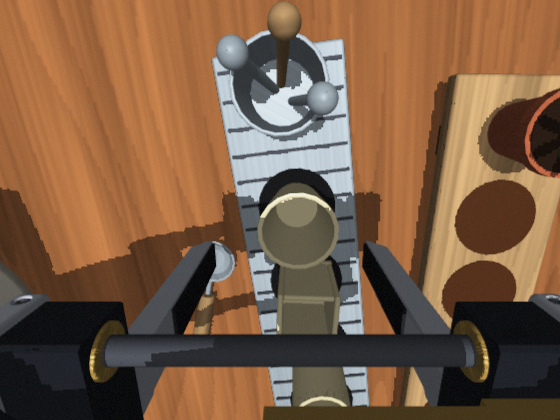

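The crop confirms the flared cup, with its rim at (298,225), next to the pot. It sits between the fingers, so I go down and grip.

carry_out([
  [-1, [0, 0, 0.02], 0],
  [-1, [0, 0, 0.045], 0],
  [-1, [0, 0, 0.07], 0],
  [-1, [0, 0, 0.085], 0],
  [-1, [0, 0, 0.092], 0],
  [-1, [0, 0, 0.094], 0],
  [-1, [0, 0, 0.094], 0],
  [-1, [0, 0, 0.094], 0],
])

```text
t: 3.08
position: [0.4376, 0.1255, 0.0629]
tool_rot: [[0.084, 0.996, 0.003], [0.997, -0.084, 0.001], [0.001, 0.003, -1.0]]
wrist_force: [0.2, -0.2, -0.5]
width: 1.001
finger_force: 0.0
```

carry_out([
  [0.6, [0, 0, 0], 0],
  [0.6, [0, 0, 0], 0],
  [0.6, [0, 0, 0], 0],
  [0.6, [0, 0, 0], 0],
  [1, [0, 0, 0], 0],
  [1, [0, 0, 0], 0],
  [1, [0, 0, 0], 0],
  [1, [0, 0, 0], 0],
])

```text
t: 3.75
position: [0.4368, 0.1252, 0.0617]
tool_rot: [[0.084, 0.996, 0.001], [0.996, -0.084, 0.0], [0.0, 0.001, -1.0]]
wrist_force: [0.3, -0.7, 1.5]
width: 0.66
finger_force: 32.4
```

carry_out([
  [1, [0, 0, -0.012], 0],
  [1, [0, 0, -0.032], 0],
  [1, [0, 0, -0.057], 0],
  [1, [0, 0, -0.085], 0],
  [1, [0, 0, -0.108], 0],
  [1, [-0.01, 0.008, -0.12], 0],
  [1, [-0.03, 0.022, -0.125], 0],
  [1, [-0.055, 0.041, -0.125], 0],
])

```text
t: 4.42
position: [0.4721, 0.0675, 0.1877]
tool_rot: [[0.081, 0.997, 0.001], [0.997, -0.081, 0.001], [0.001, 0.001, -1.0]]
wrist_force: [0.7, 0.5, -1.8]
width: 0.66
finger_force: 32.4
```

carry_out([
  [1, [-0.026, 0.019, 0], 0],
  [1, [-0.054, 0.04, 0], 0],
  [1, [-0.084, 0.062, 0], 0],
  [1, [-0.114, 0.084, 0], 0],
  [1, [-0.144, 0.107, 0], 0],
  [1, [-0.172, 0.127, 0], 0],
  [1, [-0.194, 0.144, 0], 0],
  [1, [-0.206, 0.152, 0], 0],
])

```text
t: 5.08
position: [0.6077, -0.1543, 0.1849]
tool_rot: [[0.086, 0.996, -0.001], [0.996, -0.086, -0.001], [-0.001, -0.001, -1.0]]
wrist_force: [0.3, 0.6, -1.9]
width: 0.66
finger_force: 32.4
```

carry_out([
  [1, [-0.004, 0.002, 0], 0],
  [1, [-0.004, 0.003, 0], 0],
  [1, [-0.004, 0.003, 0.01], 0],
  [1, [-0.004, 0.003, 0.03], 0],
  [1, [-0.004, 0.003, 0.05], 0],
  [1, [-0.004, 0.003, 0.065], 0],
  [1, [-0.004, 0.003, 0.07], 0],
  [1, [-0.004, 0.003, 0.07], 0],
])

```text
t: 5.75
position: [0.6073, -0.1532, 0.1148]
tool_rot: [[0.082, 0.997, -0.004], [0.997, -0.082, 0.002], [0.002, -0.004, -1.0]]
wrist_force: [0.1, 0.3, -1.3]
width: 0.657
finger_force: 32.4
```

```bash
python3 -c "
from h import *
go(.610,-.1557,.0677,1.48)
c=get_calibration('wrist');p,d=camera('wrist');cv2.imwrite('pics/w3.png',p)
"
```

```text
t 5.75 pos [ 0.6073 -0.1532  0.1148] yaw 1.4884 shift [-0.0024  0.0031  0.0471] turn 0.0084 w 0.657
```

View pics/w3.png

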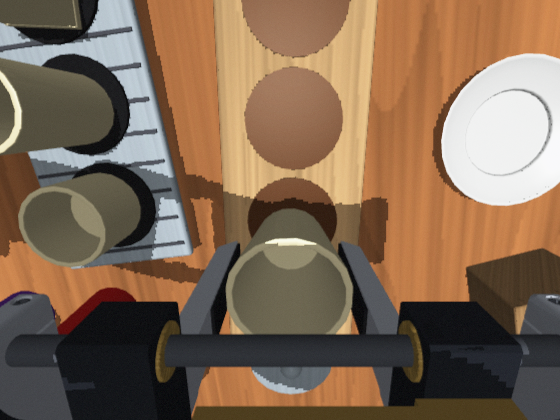

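The flared cup is held upright above its spot at (290,220), with the jar beyond it and spot 2 at (293,118). I lower it.

carry_out([
  [1, [-0.001, 0.001, 0.015], 0],
  [1, [-0.002, 0.002, 0.03], 0],
  [1, [-0.002, 0.002, 0.038], 0],
  [1, [-0.002, 0.002, 0.042], 0],
  [1, [-0.002, 0.002, 0.042], 0],
  [1, [-0.002, 0.002, 0.042], 0],
])

```text
t: 6.3
position: [0.6116, -0.1575, 0.0752]
tool_rot: [[0.084, 0.996, 0.001], [0.996, -0.084, -0.0], [-0.0, 0.001, -1.0]]
wrist_force: [-0.1, -0.5, -2.0]
width: 0.66
finger_force: 32.4
```

```bash
python3 -c "
from h import *
go(.610,-.1557,.0677,1.48)
print(monitor.get_state()['wrist_force'])
"
```

```text
t 6.3 pos [ 0.6116 -0.1575  0.0752] yaw 1.4869 shift [ 0.0017 -0.0017  0.0075] turn 0.0069 w 0.66
[-0.0845635  -0.50215958 -2.01632478]
```

carry_out([
  [1, [0.002, -0.002, 0.002], 0],
  [1, [0.002, -0.002, 0.004], 0],
  [1, [0.002, -0.002, 0.005], 0],
  [1, [0.002, -0.002, 0.006], 0],
  [1, [0.002, -0.002, 0.007], 0],
  [1, [0.002, -0.002, 0.0075], 0],
  [1, [0.002, -0.002, 0.0075], 0],
])

```text
t: 6.88
position: [0.6095, -0.1555, 0.0677]
tool_rot: [[0.084, 0.996, 0.001], [0.996, -0.084, -0.0], [-0.0, 0.001, -1.0]]
wrist_force: [-0.7, 0.3, 3.6]
width: 0.658
finger_force: 32.4
```

carry_out([
  [-1, [0, 0, 0], 0],
  [-1, [0, 0, 0], 0],
  [-1, [0, 0, 0], 0],
  [-1, [0, 0, 0], 0],
  [-1, [0, 0, 0], 0],
  [-1, [0, 0, -0.015], 0],
  [-1, [0, 0, -0.045], 0],
  [-1, [0, 0, -0.08], 0],
])

```text
t: 7.55
position: [0.6076, -0.1548, 0.1454]
tool_rot: [[0.084, 0.996, -0.005], [0.996, -0.084, 0.002], [0.002, -0.005, -1.0]]
wrist_force: [1.0, -0.1, 0.4]
width: 1.001
finger_force: 0.0
```

carry_out([
  [-1, [0, 0, -0.035], 0],
  [-1, [0.02, -0.021, -0.04], 0],
  [-1, [0.046, -0.048, -0.04], 0],
  [-1, [0.073, -0.076, -0.04], 0.02],
  [-1, [0.1, -0.104, -0.04], 0.043],
  [-1, [0.127, -0.132, -0.04], 0.043],
  [-1, [0.154, -0.16, -0.04], 0.043],
  [-1, [0.17, -0.18, -0.04], 0.043],
])

```text
t: 8.22
position: [0.4413, 0.0314, 0.1869]
tool_rot: [[0.126, 0.992, -0.001], [0.992, -0.126, 0.001], [0.001, -0.001, -1.0]]
wrist_force: [0.6, 0.2, -0.2]
width: 1.002
finger_force: 0.0
```

carry_out([
  [-1, [0.0075, -0.006, 0.01], 0],
  [-1, [0.0075, -0.006, 0.025], 0],
  [-1, [0.0075, -0.006, 0.035], 0],
  [-1, [0.0075, -0.006, 0.035], 0],
  [-1, [0.0075, -0.006, 0.035], 0],
])

```text
t: 8.63
position: [0.4389, 0.0374, 0.1518]
tool_rot: [[0.126, 0.992, -0.001], [0.992, -0.126, 0.0], [0.0, -0.001, -1.0]]
wrist_force: [-0.2, 0.2, 0.6]
width: 1.002
finger_force: 0.0
```

```bash
python3 -c "
from h import *
go(.439,.0371,.060,1.444)
c=get_calibration('wrist');p,d=camera('wrist');cv2.imwrite('pics/w4.png',p);P=cloud(d,c)
q=rim(p,P,(.439,.0371),.104,.044,.003);a=cv2.minAreaRect(q);print(len(q),a)
p,d=camera('scene');P=cloud(d,get_calibration('scene'));cv2.imwrite('pics/s2.png',p)
q=rim(p,P,(.610,-.157),.115,.04);print(len(q),cv2.minEnclosingCircle(q))
"
```

```text
t 8.63 pos [0.4389 0.0374 0.1518] yaw 1.444 shift [-0.0003  0.0002  0.0918] turn -0.0 w 1.002
1357 ((0.43957066535949707, 0.03721605986356735), (0.05357419326901436, 0.053612735122442245), 83.36692810058594)
291 ((0.6108340620994568, -0.1562918722629547), 0.03266853839159012)
```

View pics/s2.png

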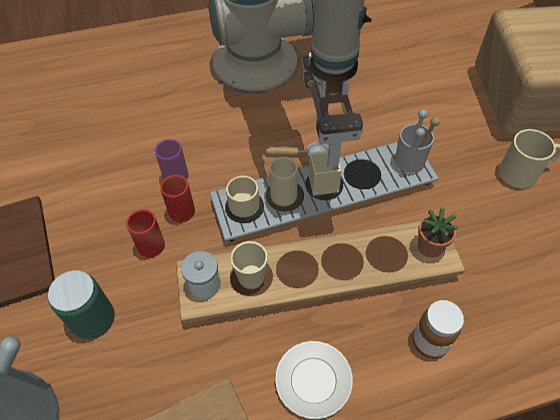

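The scene view shows the flared cup upright on the spot beside the jar (250,265), and the gripper above the square cup (322,172). I carry on with the square cup.

carry_out([
  [-1, [0, 0, 0.02], 0],
  [-1, [0, 0, 0.045], 0],
  [-1, [0, 0, 0.07], 0],
  [-1, [0, 0, 0.085], 0],
  [-1, [0, 0, 0.091], 0],
  [-1, [0, 0, 0.092], 0],
  [-1, [0, 0, 0.092], 0],
  [0.5, [0, 0, 0.092], 0],
])

```text
t: 9.4
position: [0.4405, 0.0372, 0.0611]
tool_rot: [[0.127, 0.992, 0.003], [0.992, -0.127, -0.0], [0.0, 0.003, -1.0]]
wrist_force: [0.6, -0.6, 0.3]
width: 0.959
finger_force: 0.0
```

carry_out([
  [0.6, [0, 0, 0], 0],
  [0.6, [0, 0, 0], 0],
  [0.6, [0, 0, 0], 0],
  [0.8, [0, 0, 0], 0],
  [1, [0, 0, 0], 0],
  [1, [0, 0, 0], 0],
  [1, [0, 0, 0], 0],
  [1, [0, 0, 0], 0],
])

```text
t: 10.07
position: [0.4395, 0.0373, 0.0602]
tool_rot: [[0.127, 0.992, 0.001], [0.992, -0.127, 0.0], [0.0, 0.001, -1.0]]
wrist_force: [0.9, -0.0, 2.7]
width: 0.574
finger_force: 30.0
```

carry_out([
  [1, [0, 0, -0.012], 0],
  [1, [0, 0, -0.032], 0],
  [1, [0, 0, -0.057], 0],
  [1, [0, 0, -0.085], 0],
  [1, [0, 0, -0.108], 0],
  [1, [0, 0.012, -0.12], 0],
  [1, [-0.005, 0.035, -0.12], 0],
  [1, [-0.017, 0.06, -0.12], 0],
])

```text
t: 10.73
position: [0.4966, 0.0139, 0.1808]
tool_rot: [[0.125, 0.992, 0.001], [0.992, -0.125, 0.001], [0.001, 0.001, -1.0]]
wrist_force: [-0.4, -0.2, -2.8]
width: 0.571
finger_force: 30.0
```

carry_out([
  [1, [-0.013, 0.025, 0], 0],
  [1, [-0.026, 0.05, 0], 0],
  [1, [-0.039, 0.075, 0], 0],
  [1, [-0.052, 0.1, 0], 0],
  [1, [-0.063, 0.118, 0], 0],
  [1, [-0.069, 0.13, 0], 0],
  [1, [-0.069, 0.13, 0.015], 0],
  [1, [-0.069, 0.13, 0.035], 0],
])

```text
t: 11.4
position: [0.6185, -0.0731, 0.145]
tool_rot: [[0.128, 0.992, 0.002], [0.992, -0.128, -0.0], [-0.0, 0.002, -1.0]]
wrist_force: [0.1, 0.4, -2.1]
width: 0.571
finger_force: 30.0
```

carry_out([
  [1, [0, 0, 0.025], 0],
  [1, [0, 0, 0.05], 0],
  [1, [0, 0, 0.065], 0],
  [1, [0, 0, 0.07], 0],
  [1, [0, 0, 0.07], 0],
  [1, [0, 0, 0.07], 0],
])

```text
t: 11.9
position: [0.617, -0.0721, 0.075]
tool_rot: [[0.127, 0.992, -0.0], [0.992, -0.127, 0.0], [0.0, -0.0, -1.0]]
wrist_force: [0.1, 0.4, -0.8]
width: 0.574
finger_force: 30.0
```

```bash
python3 -c "
from h import *
go(.617,-.0722,.0665,1.444)
"
```

```text
t 11.9 pos [ 0.617  -0.0721  0.075 ] yaw 1.4438 shift [-0.0001  0.      0.0085] turn -0.0002 w 0.574
```

carry_out([
  [1, [0, 0, 0.002], 0],
  [1, [0, 0, 0.004], 0],
  [1, [0, 0, 0.006], 0],
  [1, [0, 0, 0.007], 0],
  [1, [0, 0, 0.008], 0],
  [1, [0, 0, 0.0087], 0],
  [1, [0, 0, 0.0087], 0],
  [1, [0, 0, 0.0087], 0],
])

```text
t: 12.57
position: [0.6168, -0.072, 0.0663]
tool_rot: [[0.127, 0.992, 0.0], [0.992, -0.127, 0.0], [0.0, 0.0, -1.0]]
wrist_force: [-0.5, 0.6, -2.7]
width: 0.575
finger_force: 30.0
```

carry_out([
  [1, [0, 0, 0.0004], 0],
  [1, [0, 0, 0.0008], 0],
  [1, [0, 0, 0.0012], 0],
  [1, [0, 0, 0.0012], 0],
])

```text
t: 12.9
position: [0.6168, -0.0721, 0.0662]
tool_rot: [[0.127, 0.992, 0.001], [0.992, -0.127, -0.0], [-0.0, 0.001, -1.0]]
wrist_force: [-2.2, 1.3, 5.3]
width: 0.572
finger_force: 30.0
```

Contact. I release it and go to the tall cup.

carry_out([
  [-1, [0, 0, 0], 0],
  [-1, [0, 0, 0], 0],
  [-1, [0, 0, 0], 0],
  [-1, [0, 0, 0], 0],
  [-1, [0, 0, 0], 0],
  [-1, [0, 0, -0.015], 0],
  [-1, [0, 0, -0.045], 0],
  [-1, [0, 0, -0.08], 0],
])

```text
t: 13.57
position: [0.615, -0.0717, 0.1436]
tool_rot: [[0.127, 0.992, -0.005], [0.992, -0.127, 0.001], [0.001, -0.006, -1.0]]
wrist_force: [1.8, -0.4, -0.1]
width: 1.0
finger_force: 0.0
```

carry_out([
  [-1, [0, 0, -0.035], 0],
  [-1, [0, -0.015, -0.045], 0],
  [-1, [0, -0.045, -0.045], 0],
  [-1, [0, -0.08, -0.045], 0],
  [-1, [0, -0.115, -0.045], 0],
  [-1, [0, -0.145, -0.045], 0],
  [-1, [0, -0.165, -0.045], 0],
  [-1, [0, -0.172, -0.035], 0],
])

```text
t: 14.23
position: [0.4438, -0.0498, 0.1815]
tool_rot: [[0.127, 0.992, 0.002], [0.992, -0.127, -0.001], [-0.0, 0.002, -1.0]]
wrist_force: [1.0, -1.0, 0.4]
width: 1.001
finger_force: 0.0
```

carry_out([
  [-1, [0, 0, 0], 0],
  [-1, [0, 0, 0], 0],
  [-1, [0, 0, 0], 0],
])

```text
t: 14.48
position: [0.4473, -0.0506, 0.1804]
tool_rot: [[0.127, 0.992, 0.001], [0.992, -0.127, -0.0], [-0.0, 0.001, -1.0]]
wrist_force: [0.6, -0.0, 1.1]
width: 1.001
finger_force: 0.0
```

```bash
python3 -c "
from h import *
go(.446,-.0497,.070)
c=get_calibration('wrist');p,d=camera('wrist');cv2.imwrite('pics/w5.png',p);P=cloud(d,c)
q=rim(p,P,(.446,-.0497),.124,.034,.003);print(len(q),cv2.minEnclosingCircle(q))
p,d=camera('scene');P=cloud(d,get_calibration('scene'));cv2.imwrite('pics/s3.png',p)
q=rim(p,P,(.617,-.0722),.11,.042,.003);print(len(q),cv2.minAreaRect(q))
"
```

```text
t 14.48 pos [ 0.4473 -0.0506  0.1804] yaw 1.4437 shift [ 0.0007 -0.0016  0.1104] turn 0 w 1.001
844 ((0.4465579390525818, -0.049535490572452545), 0.027093766257166862)
285 ((0.6175847053527832, -0.07169851660728455), (0.05359986424446106, 0.05526479333639145), 82.45108795166016)
```

View pics/w5.png

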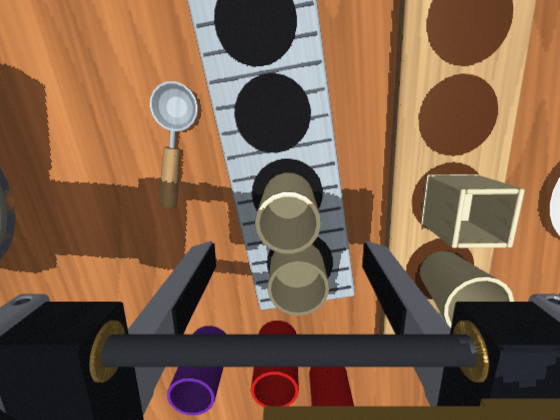

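The tall cup's rim at (288,220) is centred between the fingers. The square cup stands upright on spot 2 at (470,210) and the flared cup on spot 1.

carry_out([
  [-1, [0.001, -0.001, 0.02], 0],
  [-1, [0.001, -0.001, 0.045], 0],
  [-1, [0.001, -0.001, 0.07], 0],
  [-1, [0.001, -0.001, 0.092], 0],
  [-1, [0.001, -0.001, 0.106], 0],
  [-1, [0.001, -0.001, 0.11], 0],
  [-1, [0.001, -0.001, 0.11], 0],
  [-1, [0.001, -0.001, 0.11], 0],
])

```text
t: 15.25
position: [0.4463, -0.0494, 0.0705]
tool_rot: [[0.127, 0.992, 0.001], [0.992, -0.127, -0.0], [0.0, 0.001, -1.0]]
wrist_force: [0.3, 0.2, 0.3]
width: 0.998
finger_force: 0.0
```

carry_out([
  [0.5, [0, 0, 0], 0],
  [0.6, [0, 0, 0], 0],
  [0.6, [0, 0, 0], 0],
  [0.8, [0, 0, 0], 0],
  [1, [0, 0, 0], 0],
  [1, [0, 0, 0], 0],
  [1, [0, 0, 0], 0],
  [1, [0, 0, 0], 0],
])

```text
t: 15.92
position: [0.4459, -0.0492, 0.0703]
tool_rot: [[0.127, 0.992, 0.001], [0.992, -0.127, -0.0], [0.0, 0.001, -1.0]]
wrist_force: [0.2, 0.3, 1.2]
width: 0.561
finger_force: 30.0
```

carry_out([
  [1, [0, 0, -0.012], 0],
  [1, [0, 0, -0.032], 0],
  [1, [0, 0, -0.057], 0],
  [1, [0, 0, -0.085], 0],
  [1, [0, 0, -0.108], 0],
  [1, [0.005, 0.012, -0.12], 0],
  [1, [0.018, 0.035, -0.12], 0],
  [1, [0.03, 0.06, -0.12], 0],
])

```text
t: 16.58
position: [0.5085, -0.0268, 0.191]
tool_rot: [[0.128, 0.992, 0.001], [0.992, -0.128, -0.0], [-0.0, 0.001, -1.0]]
wrist_force: [0.8, -0.0, -2.8]
width: 0.558
finger_force: 30.0
```

carry_out([
  [1, [0.013, 0.025, 0], 0],
  [1, [0.025, 0.05, 0], 0],
  [1, [0.037, 0.075, 0], 0],
  [1, [0.047, 0.095, 0], 0],
  [1, [0.053, 0.108, 0], 0],
  [1, [0.054, 0.11, 0], 0],
  [1, [0.054, 0.11, 0.015], 0],
  [1, [0.054, 0.11, 0.035], 0],
])

```text
t: 17.25
position: [0.6249, 0.0125, 0.1556]
tool_rot: [[0.126, 0.992, 0.002], [0.992, -0.126, -0.0], [-0.0, 0.002, -1.0]]
wrist_force: [0.1, -0.4, -3.2]
width: 0.561
finger_force: 30.0
```

carry_out([
  [1, [0, 0, 0.025], 0],
  [1, [0, 0, 0.05], 0],
  [1, [0, 0, 0.065], 0],
  [1, [0, 0, 0.07], 0],
  [1, [0, 0, 0.07], 0],
  [1, [0, 0, 0.07], 0],
])

```text
t: 17.75
position: [0.6244, 0.0124, 0.0855]
tool_rot: [[0.127, 0.992, 0.0], [0.992, -0.127, -0.0], [-0.0, 0.0, -1.0]]
wrist_force: [-0.5, 0.1, -2.3]
width: 0.568
finger_force: 30.0
```

```bash
python3 -c "
from h import *
go(.6258,.012,.0765,1.444)
"
```

```text
t 17.75 pos [0.6244 0.0124 0.0855] yaw 1.4437 shift [-0.0002  0.0015  0.009 ] turn -0.0003 w 0.568
```

carry_out([
  [1, [0, 0.001, 0.002], 0],
  [1, [0, 0.001, 0.004], 0],
  [1, [0, 0.001, 0.006], 0],
  [1, [0, 0.001, 0.0075], 0],
  [1, [0, 0.001, 0.0085], 0],
  [1, [0, 0.001, 0.0092], 0],
  [1, [0, 0.001, 0.0098], 0],
  [1, [0, 0.001, 0.0098], 0],
])

```text
t: 18.42
position: [0.6256, 0.0126, 0.0763]
tool_rot: [[0.127, 0.992, 0.0], [0.992, -0.127, -0.0], [0.0, 0.0, -1.0]]
wrist_force: [-1.6, 0.5, 5.3]
width: 0.561
finger_force: 30.0
```

carry_out([
  [-1, [0, 0, 0], 0],
  [-1, [0, 0, 0], 0],
  [-1, [0, 0, 0], 0],
  [-1, [0, 0, 0], 0],
  [-1, [0, 0, 0], 0],
  [-1, [0, 0, -0.015], 0],
  [-1, [0, 0, -0.045], 0],
  [-1, [0, 0, -0.08], 0],
])

```text
t: 19.08
position: [0.6238, 0.0126, 0.1537]
tool_rot: [[0.127, 0.992, -0.006], [0.992, -0.127, 0.001], [-0.0, -0.006, -1.0]]
wrist_force: [1.3, -0.6, -0.4]
width: 0.997
finger_force: 0.0
```

carry_out([
  [-1, [0, 0, -0.03], 0],
  [-1, [-0.016, -0.016, -0.035], 0],
  [-1, [-0.043, -0.042, -0.035], 0],
  [-1, [-0.07, -0.068, -0.035], 0],
  [-1, [-0.097, -0.094, -0.035], 0],
  [-1, [-0.124, -0.12, -0.035], 0],
  [-1, [-0.15, -0.145, -0.035], 0],
  [-1, [-0.165, -0.16, -0.035], 0],
])

```text
t: 19.75
position: [0.443, -0.1323, 0.1902]
tool_rot: [[0.128, 0.992, -0.001], [0.992, -0.128, -0.001], [-0.001, -0.001, -1.0]]
wrist_force: [-0.1, -0.4, -0.3]
width: 1.003
finger_force: 0.0
```

carry_out([
  [-1, [0, 0, 0.01], 0],
  [-1, [0, 0, 0.03], 0],
  [-1, [0, 0, 0.04], 0],
  [-1, [0, 0, 0.04], 0],
  [-1, [0, 0, 0.04], 0],
])

```text
t: 20.17
position: [0.4462, -0.1304, 0.1496]
tool_rot: [[0.126, 0.992, -0.001], [0.992, -0.126, 0.001], [0.001, -0.001, -1.0]]
wrist_force: [0.0, 0.5, 0.4]
width: 1.0
finger_force: 0.0
```

```bash
python3 -c "
from h import *
go(.4463,-.1311,.052)
c=get_calibration('wrist');p,d=camera('wrist');cv2.imwrite('pics/w6.png',p);P=cloud(d,c)
q=rim(p,P,(.4463,-.1311),.089,.04,.003);print(len(q),cv2.minEnclosingCircle(q))
p,d=camera('scene');P=cloud(d,get_calibration('scene'));cv2.imwrite('pics/s4.png',p)
q=rim(p,P,(.6258,.012),.13,.034,.003);print(len(q),cv2.minEnclosingCircle(q))
"
```

```text
t 20.17 pos [ 0.4462 -0.1304  0.1496] yaw 1.4441 shift [-0.0008  0.0003  0.0976] turn 0 w 1.0
986 ((0.44611120223999023, -0.13168612122535706), 0.03093595616519451)
212 ((0.6262335777282715, 0.012803335674107075), 0.027823714539408684)
```

View pics/w6.png

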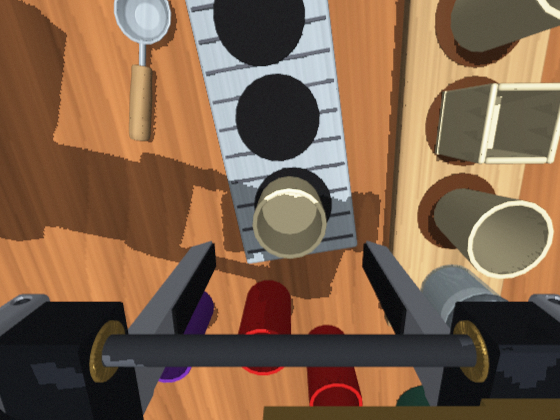

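The low cup's rim at (289,220) is centred between the fingers. The tall, square and flared cups stand on the stand at right.

carry_out([
  [-1, [-0.001, 0, 0.02], 0],
  [-1, [-0.001, 0, 0.045], 0],
  [-1, [-0.001, 0, 0.07], 0],
  [-1, [-0.001, 0, 0.087], 0],
  [-1, [-0.001, 0, 0.095], 0],
  [-1, [-0.001, 0, 0.097], 0],
  [-1, [-0.001, 0, 0.097], 0],
  [-1, [-0.001, 0, 0.097], 0],
])

```text
t: 20.93
position: [0.4471, -0.1323, 0.0543]
tool_rot: [[0.126, 0.992, 0.002], [0.992, -0.126, -0.001], [-0.001, 0.002, -1.0]]
wrist_force: [0.6, -0.1, 0.0]
width: 0.998
finger_force: 0.0
```

carry_out([
  [0.5, [0, 0, 0], 0],
  [0.5, [0, 0, 0], 0],
  [0.5, [0, 0, 0], 0],
  [0.8, [0, 0, 0], 0],
  [1, [0, 0, 0], 0],
  [1, [0, 0, 0], 0],
  [1, [0, 0, 0], 0],
  [1, [0, 0, 0], 0],
])

```text
t: 21.6
position: [0.446, -0.1319, 0.0535]
tool_rot: [[0.127, 0.992, 0.0], [0.992, -0.127, -0.0], [0.0, 0.0, -1.0]]
wrist_force: [-0.1, 0.7, 2.2]
width: 0.646
finger_force: 29.8
```

carry_out([
  [1, [0, 0, -0.012], 0],
  [1, [0, 0, -0.032], 0],
  [1, [0, 0, -0.057], 0],
  [1, [0, 0, -0.085], 0],
  [1, [0, 0, -0.113], 0],
  [1, [0.01, 0.006, -0.13], 0],
  [1, [0.03, 0.018, -0.135], 0],
  [1, [0.055, 0.034, -0.135], 0],
])

```text
t: 22.27
position: [0.4871, -0.0823, 0.1901]
tool_rot: [[0.129, 0.992, 0.003], [0.992, -0.129, -0.002], [-0.001, 0.003, -1.0]]
wrist_force: [0.2, -0.9, -1.3]
width: 0.642
finger_force: 29.8
```

carry_out([
  [1, [0.025, 0.016, 0], 0],
  [1, [0.053, 0.033, 0], 0],
  [1, [0.081, 0.051, 0], 0],
  [1, [0.109, 0.069, 0], 0],
  [1, [0.137, 0.087, 0], 0],
  [1, [0.163, 0.103, 0], 0],
  [1, [0.183, 0.116, 0], 0],
  [1, [0.194, 0.122, 0], 0],
])

```text
t: 22.93
position: [0.6335, 0.0978, 0.187]
tool_rot: [[0.125, 0.992, -0.001], [0.992, -0.125, 0.001], [0.001, -0.001, -1.0]]
wrist_force: [-0.2, -0.2, -1.5]
width: 0.642
finger_force: 29.8
```

carry_out([
  [1, [0.001, 0.001, 0.01], 0],
  [1, [0.001, 0.001, 0.035], 0],
  [1, [0.001, 0.001, 0.065], 0],
  [1, [0.001, 0.001, 0.09], 0],
  [1, [0.001, 0.001, 0.108], 0],
  [1, [0.001, 0.001, 0.117], 0],
  [1, [0.001, 0.001, 0.12], 0],
  [1, [0.001, 0.001, 0.12], 0],
])

```text
t: 23.6
position: [0.6324, 0.0953, 0.0677]
tool_rot: [[0.127, 0.992, -0.002], [0.992, -0.127, -0.0], [-0.001, -0.002, -1.0]]
wrist_force: [0.1, 0.4, -1.4]
width: 0.644
finger_force: 29.8
```

```bash
python3 -c "
from h import *
go(.6334,.0975,.058,1.444)
"
```

```text
t 23.6 pos [0.6324 0.0953 0.0677] yaw 1.443 shift [0.0023 0.0008 0.0097] turn -0.001 w 0.644
```

carry_out([
  [1, [0.001, 0, 0.002], 0],
  [1, [0.001, 0, 0.004], 0],
  [1, [0.001, 0, 0.0055], 0],
  [1, [0.001, 0, 0.0065], 0],
  [1, [0.001, 0, 0.0075], 0],
  [1, [0.001, 0, 0.0082], 0],
  [1, [0.001, 0, 0.0088], 0],
  [1, [0.001, 0, 0.0088], 0],
])

```text
t: 24.27
position: [0.6334, 0.0973, 0.0595]
tool_rot: [[0.127, 0.992, 0.0], [0.992, -0.127, 0.0], [0.0, 0.0, -1.0]]
wrist_force: [0.4, 0.4, -0.8]
width: 0.638
finger_force: 29.8
```

carry_out([
  [1, [0, 0, 0.0005], 0],
  [1, [0, 0, 0.001], 0],
  [1, [0, 0, 0.001], 0],
])

```text
t: 24.52
position: [0.6334, 0.0973, 0.0595]
tool_rot: [[0.127, 0.992, 0.001], [0.992, -0.127, 0.0], [0.0, 0.001, -1.0]]
wrist_force: [-1.3, -0.7, 4.4]
width: 0.646
finger_force: 29.8
```

carry_out([
  [-1, [0, 0, 0], 0],
  [-1, [0, 0, 0], 0],
  [-1, [0, 0, 0], 0],
  [-1, [0, 0, 0], 0],
  [-1, [0, 0, 0], 0],
  [-1, [0, 0, -0.015], 0],
  [-1, [0, 0, -0.045], 0],
  [-1, [0, 0, -0.08], 0],
])

```text
t: 25.18
position: [0.6315, 0.0971, 0.1368]
tool_rot: [[0.127, 0.992, -0.006], [0.992, -0.127, -0.0], [-0.001, -0.006, -1.0]]
wrist_force: [0.6, -0.0, 0.6]
width: 1.004
finger_force: 0.0
```

carry_out([
  [-1, [0, 0, -0.035], 0],
  [-1, [0, -0.02, -0.07], 0],
  [-1, [0, -0.05, -0.1], 0],
  [-1, [0, -0.085, -0.12], 0],
  [-1, [0, -0.12, -0.12], 0],
  [-1, [0, -0.15, -0.12], 0],
  [-1, [0, -0.15, -0.12], 0],
  [-1, [0, -0.15, -0.12], 0],
])

```text
t: 25.85
position: [0.4835, 0.1164, 0.2592]
tool_rot: [[0.126, 0.992, 0.002], [0.992, -0.126, 0.0], [0.0, 0.002, -1.0]]
wrist_force: [0.2, -0.5, 0.8]
width: 0.996
finger_force: 0.0
```

```bash
python3 -c "
from h import *
p,d=camera('scene');P=cloud(d,get_calibration('scene'));cv2.imwrite('pics/s5.png',p)
for k,s,h,r in (('flared',(.610,-.157),.115,.04),('square',(.617,-.0722),.11,.044),('tall',(.6258,.012),.13,.034),('low',(.6334,.097),.095,.039)):
    q=rim(p,P,s,h,r,.003);e=cv2.minEnclosingCircle(q);print(k,len(q),np.round(e[0],4),round(e[1],4),np.round(np.array(e[0])-s,4))
print(monitor.get_state()['position'])
"
```

```text
flared 256 [ 0.6103 -0.1564] 0.0324 [0.0003 0.0006]
square 296 [ 0.6176 -0.0721] 0.0367 [0.0006 0.0001]
tall 213 [0.6259 0.0129] 0.028 [0.0001 0.0009]
low 216 [0.6332 0.0982] 0.032 [-0.0002  0.0012]
[0.48481419 0.11625189 0.2589207 ]
```

View pics/s5.png

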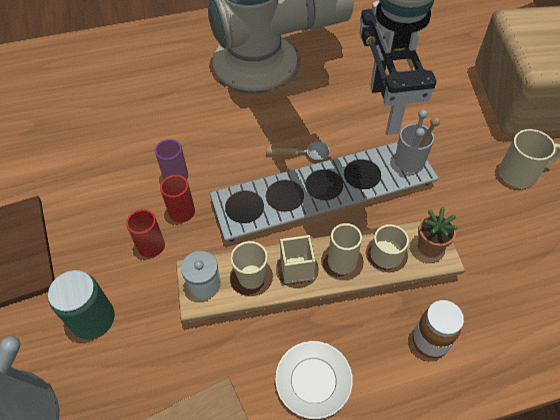

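All four cups stand upright and centred: flared (250,265), square (297,258), tall (345,248), low (388,246), counted from the jar. The gripper is clear of everything.

```bash
python3 -c "
from workcell import robot
print(robot.finish_job())"
```

```text
the job is handed in; nothing more can be done
None
```

The job is handed in, though no verdict came back: all four cups stand upright on the stand in the order flared, square, tall, low from the sugar jar, each within about 2 mm of its spot's centre in the last picture.

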